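# Line up and bolt down the flip drawer

## Task

The flip drawer's mounting lug has crept out of line, one way or another, with the bolt hole in the corner shelf below it. Feel for that hole with the tapered steel drift and work it gently down through both holes until its collar sits on the lug and the holes are in line, then pull it out and stand it back in the wooden stand, and push the grey bolt upright through both holes until its flange is flush on the lug. Move the drawer only with the drift and bolt, never with the gripper itself, do not force the plastic (keep pushes under about 20 N), and leave the toiletries as they are.

Things in the scene. Friction and masses are not known exactly. Their poses are not given: they have to be found in the camera images.
- shelf: Moulded white polymer corner shelf, fixed to the counter. Origin on the counter below its moulded bolt hole insert; z up, x away from its front edge (back rim at x = 190 mm, 85 mm high), y to its left (left rim at y = 250 mm). Board 12 mm thick, top 60 mm above the counter; its 20 mm round bolt hole goes right through, with free space below, but is mostly hidden under the lug: see lug_hole for where it may be.
- lug_hole (a point): Centre of the bolt hole in the flat side lug of the blue drawer, at the lug top (68 mm above the counter). Round through hole, 20 mm across, in the 8 mm thick 60 x 60 mm lug on the shelf board; axes as the shelf's. At the start the centre of the shelf's own bolt hole lies 7.5 to 10.5 mm from this axis, in any direction: not measured, to be found by feel or seen through the lug hole.
- drawer: Pale blue flip drawer: housing (130 x 120 x 72 mm, top 132 mm above the counter) centred 120 mm to the left (shelf +y) of its lug hole; origin on the hole axis at the underside of the lug. Lug and housing are one piece, which shifts level on the board, without turning, up to 14 mm any way from the start. It resists with 4 to 6 N of dry friction, has no spring and stays where left.
- stand: Fixed wooden stand, 60 (x) x 170 (y) x 58 mm high, origin at the centre of its underside, z up, with two 22 mm through sockets 45 mm either side of its middle along y. Drift and bolt each hang in one (which varies) by collar or flange on its top face; their axes start parallel to the stand's.
- socket_a (a point): Mouth of the socket at the stand's +y end, on the top face, 58 mm above the counter.
- socket_b (a point): Mouth of the socket at the stand's -y end, on the top face, 58 mm above the counter.
- drift_grip (a point): Middle of the square wooden handle of the tapered drift (20 x 20 x 50 mm high, flats along x and y, z up). The handle ends 25 mm below; then a 4 mm thick, 30 mm wide steel collar (underside 29 mm below this point), a round shank 24 mm long tapering from 19 to 17.6 mm, and a 28 mm cone narrowing to a flat 5 mm tip 81 mm below this point. About 120 g.
- drift_tip (a point): The tip of the drift, 81 mm below the handle's middle on its axis.
- bolt_grip (a point): Grip point on the upright wing of the grey plastic bolt (16 mm thick along x, 28 mm wide along y, from 22 mm below to 18 mm above this point; z up). Under it a 4 mm thick, 28 mm wide flange (underside 26 mm below this point), then a round shank 17 mm across, 30 mm long, with a 4 mm chamfer to a 12 mm foot 56 mm below. About 40 g.
- bolt_foot (a point): Centre of the foot of the bolt, 56 mm below the grip point on its axis.
- cup: White ceramic toothbrush cup, 68 mm across, 85 mm high, on the shelf behind the drawer; origin at the centre of its underside. Leave alone.
- jar: Clear plastic hearing aid drying jar with twist cap, 54 mm across, 65 mm high, on the shelf; origin at the centre of its underside. Leave alone.
- comb: Metal fine-tooth comb, 130 x 32 x 5 mm, lying on the shelf behind the lug; origin at its underside. Leave alone.
- nail_brush: Wooden backed nail brush, 85 x 34 x 28 mm, on the shelf left of the drawer; origin at the centre of its underside. Leave alone.
There are look-alikes about, which are no part of the job. What is shaped like the part that bears bolt_grip but red is not meant.

How it is judged:
By the outcome, as a careful person would: the job done as asked, in the order asked, and still so for the second after the job is handed in, with the robot touching nothing.
It also fails if it takes over 72 s, if anything falls off the work surface, if the arm or the gripper's body presses on something with over 40 N, if the wrist force passes 120 N, or if a joint passes its speed limit or range.

## Robot

A 7-joint arm with a two-finger parallel gripper is mounted at the origin on the work surface. World frame = base frame: x ahead of the robot, y to its left, z up, the work surface at z = 0. Lengths are in m, angles in degrees, forces in N, time in s.
With the tool pointing down it reaches from about 0.4 to 0.85 m from the base axis. Payload 4.4 kg.
Tool frame: the origin (TCP) lies at the very end of the fingers, on their centre line; the grasp point (between the pads) lies 19 mm behind it (hold_point_z is the distance from the TCP to the grasp point, in m); x points along the fingers, y is the direction in which the jaws open and shut, and the axes are right-handed (so a half turn about x gives the same grasp; the last joint's range is limited). The gripper opens to 94 mm and grips with 3 to 60 N. Pads are 16 mm wide; open, the fingers measure 119 mm over their backs; the gripper's body (75 mm by 177 mm) begins 78 mm behind the grasp point.
Start: joints at [71.058, 36.005, 2.206, 86.941, -1.547, 57.084, -1.146], TCP at [0.17, -0.627, 0.205] pointing down, gripper open.
Joint ranges: [-175.42, 175.42], [-21.48, 121.26], [-71.46, 75.88], [10.55, 141.38], [-63.04, 243.04], [13.31, 113.54], [-168.57, 168.57]. Speed limits (degrees/s): [147.25, 147.25, 180, 180, 180, 180, 180].

## Interface

Orientations are given as [roll, pitch, yaw] about the fixed x, y, z axes, in that order (R = Rz(yaw) Ry(pitch) Rx(roll)).
In Python, from rig import sense, capture, close_job, hold_point_z gives the robot as it stands.
- The arm moves only by the tool servo_tool, never from a script. Its argument "increments" is text: rows parted by semicolons, each of 5 numbers parted by spaces: the opening, from 0 (shut) to 1 (fully open), then the shift along the tool's x, y, z in m, then the turn about the tool's x in rad. In form: grip dx dy dz twist; .... A call has 1 to 20 rows; each row shifts and turns the commanded pose from where the row before left it, along the tool's axes as they then stand; what a row does not reach is not made up. A row lasts 1/8 s, in which the tool goes at most 62.5 mm and 10.7 degrees, less where a joint would pass 70% of its speed; a pose out of reach is approached as far as the arm can. A call is refused whole if a number of a shift passes 0.0625 or a number of a turn 0.188, either way. A call with a gripper value outside its range is refused whole. The fingers move at their own pace and stop on an object; "force" is the grip in N (left out, the last holds). Time passes only in rows, so rows that do not move let the fingers close. It gives the time, the measured TCP pose, the force and the opening at its end, in the units of the state.
- sense(): the state, without advancing time (a new reading comes with each control period).
- capture(name): name is "scene" or "side" or "wrist"; returns a dict with "pixels" (400x640x3 uint8, blue, green, red), "K" (3x3 intrinsics, pixels), "camera_from_world" (4x4, takes a point from world to camera coordinates); the wrist camera has in their place "mount" (4x4, takes a point from camera to tool coordinates, whose origin is the TCP and whose axes are the tool frame's). Camera axes: x right, y down, z forward; pixel columns grow to the right and rows downward; lengths in m; the calibration is good to about 2 mm. A picture is of the moment at which its call begins: read the wrist's pose just before it. There is no depth.
- close_job(): hands the job in, once; it reports no verdict.
The state is a dict: "time_s": time; "qpos": joint angles; "qvel": joint speeds; "joint_efforts": joint torques, N m; "tcp_pos": TCP position; "ee_rot": TCP orientation; "force": force on the tool from outside, world axes, zero at the start; "torque": the same for the moment, N m; "opening": finger opening in m.
Only numpy, scipy, OpenCV 4.12 (cv2) and the standard library are available. Lean on these libraries where they do the work, as an engineer would, in place of code of your own. Each camera call takes 0.05 s, during which the arm holds its last target. There are 200 camera calls.

## Working session

There is one attempt and no reset: what is moved stays moved. The work goes in short steps, Python scripts to look and compute and a tool call to move; the robot and the scene stay as the last step left them, time stands still between calls to the robot, and variables do not carry over. Pictures are saved under pics/ and viewed, about 8 in all and at most 12, crops included, and the job is handed in when it is done.

Besides the shell and the picture viewer there is one more tool, called after "Call:" as name(argument=value, ...) on one line, values as JSON. servo_tool: Moves the arm, as the interface text tells. Its arguments: {"type":"object","properties":{"increments":{"type":"string"},"force":{"type":"number"}},"required":["increments"]}

```bash
mkdir -p pics; ls; cat > h.py <<'E'
import numpy as np, cv2
from scipy.spatial.transform import Rotation as R
from rig import sense, capture, close_job, hold_point_z
def cam(name):
    s=sense(); c=capture(name); K=np.array(c["K"])
    if name=="wrist":
        T=np.eye(4); T[:3,:3]=R.from_euler("xyz",s["ee_rot"],degrees=True).as_matrix(); T[:3,3]=s["tcp_pos"]
        W=T@np.array(c["mount"])
    else: W=np.linalg.inv(np.array(c["camera_from_world"]))
    return np.array(c["pixels"]),K,W
def ray(K,W,u,v):
    d=W[:3,:3]@np.linalg.solve(K,[u,v,1.]); return W[:3,3],d
def onplane(K,W,u,v,z):
    o,d=ray(K,W,u,v); return o+d*(z-o[2])/d[2]
def proj(K,W,p):
    q=np.linalg.inv(W)@np.append(p,1); q=K@q[:3]; return q[:2]/q[2]
E
python3 - <<'E'
from h import *
s=sense(); print(s, hold_point_z)
for n in ("scene","side","wrist"):
    p,K,W=cam(n); cv2.imwrite(f"pics/{n}0.png",p); np.savez(f"{n}0.npz",p=p,K=K,W=W); print(n,K[0],K[1],W.round(3).tolist())
a=cv2.imread("pics/scene0.png"); b=cv2.imread("pics/side0.png")
E
```

```text
pics
{'time_s': 0.0, 'qpos': array([71.05956026, 36.05843041,  2.20290792, 86.99416933, -1.54667678,
       57.08513195, -1.14490114]), 'qvel': array([-0.10190829, -0.04832729,  0.05345389, -0.03653243, -0.04933318,
        0.09053538, -0.00360304]), 'joint_efforts': array([-3.14341614e-04, -5.49734545e+01,  1.14421606e+00, -1.86634433e+01,
       -5.20099676e-02,  2.34257849e-02,  1.32318683e-04]), 'tcp_pos': array([ 0.16994794, -0.62670227,  0.20456996]), 'ee_rot': array([-89.02682758,  89.89195786, 106.14449575]), 'force': array([ 0.15228704, -0.48282022,  0.2668541 ]), 'torque': array([-0.03313783,  0.03256493, -0.02479819]), 'opening': 0.09411535373138846} 0.0188
scene [516.94608797   0.         310.91748802] [  0.         516.94608797 195.6857298 ] [[-0.789, 0.477, -0.388, 1.032], [0.615, 0.625, -0.481, 0.58], [0.013, -0.618, -0.786, 1.02], [0.0, 0.0, 0.0, 1.0]]
side [443.24129992   0.         320.52944947] [  0.         443.24129992 210.50299599] [[0.719, -0.342, 0.605, 0.034], [-0.695, -0.351, 0.627, -0.567], [-0.002, -0.872, -0.49, 0.541], [0.0, 0.0, 0.0, 1.0]]
wrist [359.38602841   0.         324.04747711] [  0.         359.38602841 201.1283105 ] [[0.261, -0.939, -0.224, 0.233], [-0.965, -0.254, -0.059, -0.609], [-0.002, 0.232, -0.973, 0.384], [0.0, 0.0, 0.0, 1.0]]
```

View pics/scene0.png

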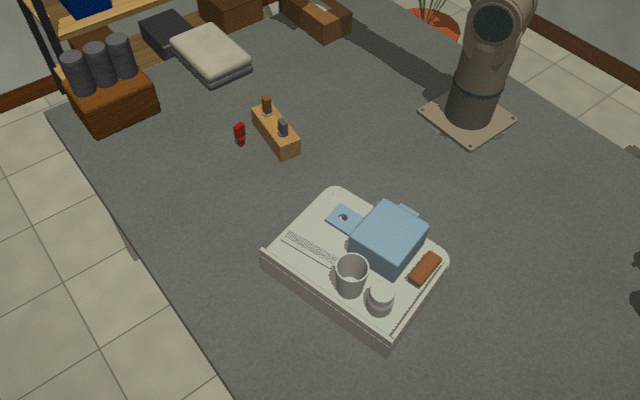

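View pics/side0.png

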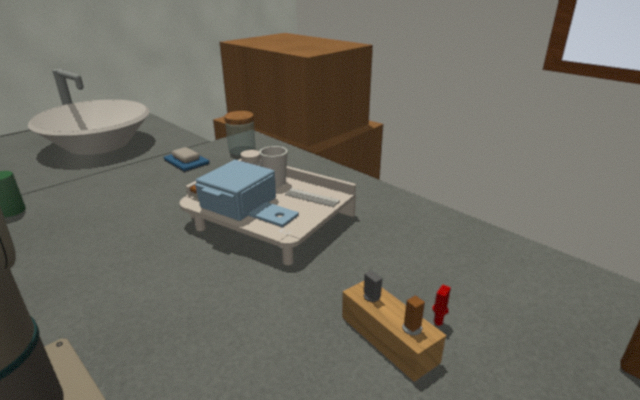

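Scene: drift with brown handle at (267,105), grey bolt at (283,128), both in the stand. The red look-alike stands free at (240,133) and is not meant. The lug hole is at (343,217). Side: drift (414,313), bolt (373,287), red look-alike (441,305), lug hole (279,215). Enlarged crops next to confirm.

```bash
python3 - <<'E'
from h import *
a=cv2.imread("pics/scene0.png"); b=cv2.imread("pics/side0.png")
def cr(i,u,v,w,h): return cv2.resize(i[v:v+h,u:u+w],(400,300),interpolation=cv2.INTER_CUBIC)
m=np.vstack([np.hstack([cr(a,225,90,100,75),cr(b,335,260,133,100)]),np.hstack([cr(a,315,190,80,60),cr(b,240,190,80,60)])])
cv2.imwrite("pics/m1.png",m)
S=[np.load(f"{n}0.npz") for n in("scene","side")]
def tri(*uv):
    A=[];B=[]
    for s,(u,v) in zip(S,uv):
        o,d=ray(s["K"],s["W"],u,v); d/=np.linalg.norm(d); P=np.eye(3)-np.outer(d,d); A.append(P);B.append(P@o)
    p=np.linalg.lstsq(np.vstack(A),np.hstack(B),rcond=None)[0]; return p.round(4)
print("drift",tri((267,105),(414,313)),"bolt",tri((283,128),(373,287)),"lug",tri((343.5,217),(279.5,215)),"red",tri((240,133),(441,305)))
E
```

```text
drift [ 0.4772 -0.3045  0.0871] bolt [ 0.4891 -0.2165  0.0778] lug [0.5422 0.0889 0.0661] red [ 0.5698 -0.2992  0.0424]
```

View pics/m1.png

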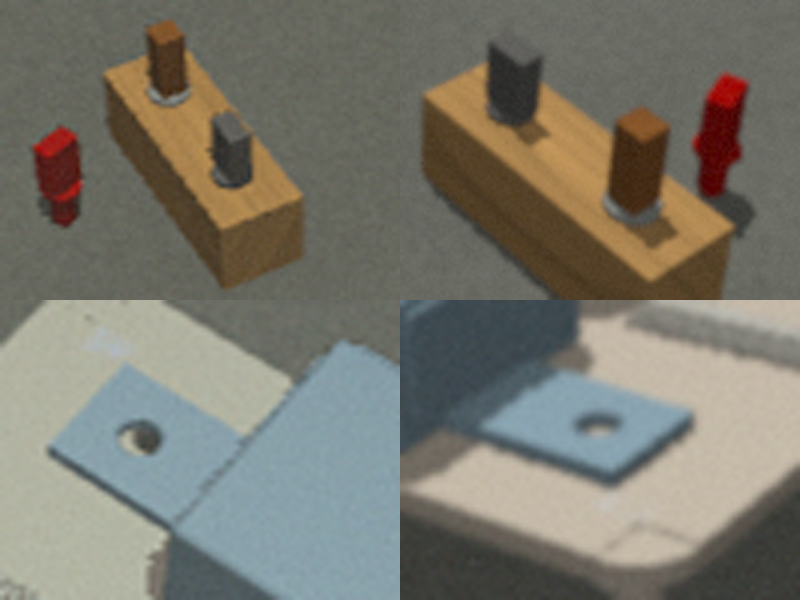

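The crop confirms it: grey wing in the stand is the bolt, brown handle is the drift, red one is the look-alike. Now I work out the move to look at the lug from above, then the stand.

```bash
cat >> h.py <<'E'
def Rt():
    s=sense(); return R.from_euler("xyz",s["ee_rot"],degrees=True).as_matrix(), np.array(s["tcp_pos"])
def goal(p,jaw=None):
    """shift in present tool axes to TCP p; twist (rad) so that jaw axis lies along world yaw jaw"""
    M,t=Rt(); print("shift",(M.T@(np.array(p)-t)).round(4))
    a=np.degrees(np.arctan2(M[1,1],M[0,1]))
    if jaw is not None:
        d=(a-jaw+90)%180-90; print("jaw now",a.round(2),"twist",np.radians(d).round(4), "(tool x down: +twist lowers yaw)")
E
python3 - <<'E'
from h import *
M,t=Rt(); print(M.round(4))
goal([0.4772,-0.3045,0.25],-7.7)
S=np.load("scene0.npz"); f=lambda u,v,z: onplane(S["K"],S["W"],u,v,z)
# lug corners from crop (scene px = 315+x/5,190+(y-300)/5)
c=[f(315+x/5,190+(y-300)/5,.068) for x,y in((125,366),(50,448),(173,520))]
print(c, c[1]-c[0], c[2]-c[1])
for uv in((160,80),(105,75)): print(f(225+uv[0]/4,90+uv[1]/4,.058))
print("stand corners",[f(225+x/4,90+y/4,.058) for x,y in((105,75),(222,228),(302,196))])
E
```

```text
[[-4.000e-04  2.617e-01 -9.651e-01]
 [ 1.300e-03 -9.651e-01 -2.617e-01]
 [-1.000e+00 -1.400e-03  0.000e+00]]
shift [-0.0449 -0.2308 -0.3809]
jaw now -74.83 twist -1.1716 (tool x down: +twist lowers yaw)
[array([0.52252347, 0.05610732, 0.068     ]), array([0.57945054, 0.07129763, 0.068     ]), array([0.56071401, 0.13488485, 0.068     ])] [0.05692706 0.01519031 0.        ] [-1.87365272e-02  6.35872152e-02 -1.11022302e-16]
[ 0.47480736 -0.31741823  0.058     ]
[ 0.50175672 -0.34403076  0.058     ]
stand corners [array([ 0.50175672, -0.34403076,  0.058     ]), array([ 0.52215605, -0.18010113,  0.058     ]), array([ 0.46430471, -0.17188316,  0.058     ])]
```

Call:
servo_tool(increments="1 -0.002 -0.033 -0.0544 -0.167; 1 -0.002 -0.012 -0.0625 -0.167; 1 0 0 0 0")

```text
time_s: 0.52
tcp_pos: [0.2702, -0.5416, 0.2095]
ee_rot: [179.8, 89.7, 34.7]
force: [0.2, -0.4, -0.1]
opening: 0.0941
```

```bash
python3 - <<'E'
from h import *
goal([0.4772,-0.3045,0.23],-7.6); print(sense()["time_s"],sense()["tcp_pos"])
E
```

```text
shift [-0.019  -0.076  -0.3055]
jaw now -55.1 twist -0.829 (tool x down: +twist lowers yaw)
0.525 [ 0.27024651 -0.54159961  0.20954994]
```

Call:
servo_tool(increments="1 -0.003 -0.0127 -0.051 0; 1 -0.003 -0.0127 -0.051 0; 1 -0.003 -0.0127 -0.051 0; 1 -0.003 -0.0127 -0.051 0; 1 -0.003 -0.0127 -0.051 0; 1 -0.003 -0.0127 -0.05 0; 1 0 0 0 -0.166; 1 0 0 0 -0.166; 1 0 0 0 -0.166; 1 0 0 0 -0.166; 1 0 0 0 -0.165; 1 0 0 0 0; 1 0 0 0 0")

```text
time_s: 2.15
tcp_pos: [0.4726, -0.3115, 0.2273]
ee_rot: [-59.0, 90.0, -157.4]
force: [0.3, 0.1, 0.2]
opening: 0.0938
```

```bash
python3 - <<'E'
from h import *
goal([0.4772,-0.3045,0.23],-7.6); print(sense()["time_s"],sense()["tcp_pos"])
p,K,W=cam("wrist"); np.savez("w1.npz",p=p,K=K,W=W); cv2.imwrite("pics/w1.png",p)
for q in([.4772,-.3045,.112],[.4891,-.2165,.102]): print(proj(K,W,q))
E
```

```text
shift [-0.0027  0.0035 -0.0076]
jaw now -8.43 twist -0.0144 (tool x down: +twist lowers yaw)
2.15 [ 0.47259653 -0.31152802  0.22726139]
[330.41416235 188.9618438 ]
[329.20142317  78.37309089]
```

View pics/w1.png

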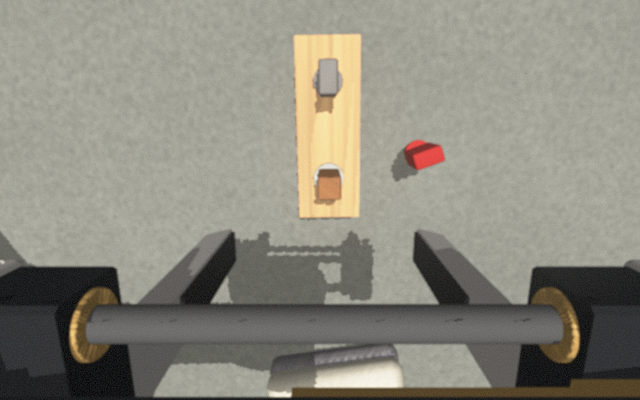

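The wrist view shows the drift handle at (329,187), grey wing at (328,77) and the red look-alike at (424,153), all where expected. Refining with masks.

```bash
python3 - <<'E'
from h import *
S=np.load("w1.npz"); p,K,W=S["p"],S["K"],S["W"]
hsv=cv2.cvtColor(p,cv2.COLOR_BGR2HSV)
for v in (165,175,182,190,197,203): print(v,[tuple(map(int,hsv[v,u])) for u in (315,322,329,336,344)])
for v in (58,65,77,90,96): print(v,[tuple(map(int,hsv[v,u])) for u in (312,318,322,328,336,344)])
L=[]
for name,m,z in(("stand",(hsv[...,0]<25)&(hsv[...,1]>60)&(hsv[...,2]>120),.058),):
    n,l,st,c=cv2.connectedComponentsWithStats(m.astype(np.uint8)); i=1+st[1:,4].argmax(); 
    r=cv2.minAreaRect(np.argwhere(l==i)[:,::-1].astype(np.float32)); print(name,st[i],r)
    b=[onplane(K,W,u,v,z).round(4) for u,v in cv2.boxPoints(r)]; print(b,np.mean(b,0))
E
```

```text
165 [(21, 96, 245), (17, 35, 212), (24, 6, 228), (19, 50, 224), (20, 96, 242)]
175 [(25, 14, 229), (13, 119, 118), (14, 116, 114), (14, 128, 120), (21, 81, 242)]
182 [(22, 29, 196), (14, 129, 205), (13, 132, 207), (13, 136, 193), (20, 88, 244)]
190 [(17, 111, 182), (13, 135, 209), (13, 133, 202), (13, 137, 198), (21, 90, 247)]
197 [(15, 109, 222), (13, 131, 202), (13, 136, 202), (13, 135, 204), (21, 89, 247)]
203 [(16, 112, 198), (16, 111, 189), (16, 104, 169), (20, 94, 245), (21, 91, 246)]
58 [(21, 96, 244), (18, 98, 236), (17, 90, 230), (14, 83, 200), (18, 88, 223), (21, 96, 245)]
65 [(19, 96, 242), (15, 83, 193), (10, 17, 179), (20, 21, 178), (16, 30, 164), (20, 96, 245)]
77 [(17, 93, 232), (16, 27, 121), (16, 24, 177), (19, 21, 174), (17, 23, 157), (20, 97, 245)]
90 [(19, 98, 239), (15, 30, 119), (20, 22, 174), (12, 19, 177), (12, 21, 156), (21, 93, 246)]
96 [(19, 99, 238), (16, 105, 162), (16, 85, 108), (15, 87, 114), (19, 98, 236), (20, 97, 245)]
stand [  293    34    68   184 10629] ((326.5, 125.5), (183.0, 67.0), 90.0)
[array([ 0.4636, -0.1703,  0.058 ]), array([ 0.5231, -0.1791,  0.058 ]), array([ 0.5019, -0.3484,  0.058 ]), array([ 0.4352, -0.3385,  0.058 ])] [ 0.48095  -0.259075  0.058   ]
```

```bash
python3 - <<'E'
from h import *
S=np.load("w1.npz"); p,K,W=S["p"],S["K"],S["W"]
hsv=cv2.cvtColor(p,cv2.COLOR_BGR2HSV).astype(int); H,Sa,V=hsv[...,0],hsv[...,1],hsv[...,2]
roi=np.zeros(H.shape,bool)
def c(m,box,z):
    r=np.zeros_like(roi); u0,u1,v0,v1=box; r[v0:v1,u0:u1]=1
    n,l,st,ce=cv2.connectedComponentsWithStats((m&r).astype(np.uint8)); i=1+st[1:,4].argmax()
    q=cv2.minAreaRect(np.argwhere(l==i)[:,::-1].astype(np.float32)); P=onplane(K,W,*q[0],z)
    B=[onplane(K,W,*x,z)[:2] for x in cv2.boxPoints(q)]
    print(q,P.round(4),[np.round(np.linalg.norm(B[k]-B[k-1]),4) for k in(0,1)]); return P
d=c((H<15)&(Sa>120)&(V>150),(305,350,160,215),.112)
b=c((Sa<60)&(V>140)&(V<200),(305,350,50,105),.102)
v=b-d; print(np.linalg.norm(v[:2]),np.degrees(np.arctan2(v[1],v[0]))-90)
goal([d[0],d[1],.0655],-7.6)
E
```

```text
((329.0, 188.0), (22.0, 22.0), 90.0) [ 0.4761 -0.3035  0.112 ] [np.float64(0.0187), np.float64(0.0182)]
((327.0, 76.0), (34.0, 28.0), 90.0) [ 0.4876 -0.2144  0.102 ] [np.float64(0.026), np.float64(0.0223)]
0.08980475767320524 -7.3320744893780585
shift [ 0.1618  0.0023 -0.0082]
jaw now -8.37 twist -0.0135 (tool x down: +twist lowers yaw)
```

Call:
servo_tool(increments="1 0.05 0.0023 -0.0082 -0.013; 1 0.05 0 0 0; 1 0.035 0 0 0; 1 0.024 0 0 0; 1 0 0 0 0; 0 0 0 0 0; 0 0 0 0 0; 0 0 0 0 0; 0 0 0 0 0; 0 0 0 0 0; 0 0 0 0 0", force=30)

```text
time_s: 3.58
tcp_pos: [0.4764, -0.3031, 0.0684]
ee_rot: [139.3, 90.0, 41.9]
force: [0.5, -0.6, 0.3]
opening: 0.0371
```

```bash
python3 - <<'E'
from h import *
s=sense();print(s["time_s"],s["tcp_pos"],s["force"],s["opening"],s["torque"])
goal([.476,-.3035,.068],-7.5)
E
```

```text
3.575 [ 0.47643208 -0.3030831   0.06844027] [ 0.53735152 -0.60837355  0.28429636] 0.03705351542156406 [-0.04741216 -0.06893839  0.01029211]
shift [ 0.0004 -0.0004  0.0005]
jaw now -7.45 twist 0.0008 (tool x down: +twist lowers yaw)
```

Call:
servo_tool(increments="0 0 0 0 0; 0 0 0 0 0; 0 0 0 0 0; 0 -0.01 0 0 0; 0 -0.03 0 0 0; 0 -0.04 0 0 0; 0 -0.022 0.0055 -0.03 0; 0 0 0.0055 -0.05 0; 0 0 0.0055 -0.05 0; 0 0 0.0055 -0.05 0; 0 0 0.0055 -0.05 -0.1; 0 0 0.0055 -0.05 -0.1; 0 0 0.0055 -0.045 -0.1; 0 0 0 -0.02 -0.09; 0 0 0 0 0; 0 0 0 0 0", force=40)

```text
time_s: 5.58
tcp_pos: [0.5394, 0.0335, 0.1704]
ee_rot: [-27.8, 89.9, -103.1]
force: [0.1, -0.9, -1.7]
opening: 0.0197
```

```bash
python3 - <<'E'
from h import *
s=sense();print(s["time_s"],s["tcp_pos"],s["force"],s["opening"],s["torque"])
goal([.559,.026,.17],15)
p,K,W=cam("wrist"); np.savez("w2.npz",p=p,K=K,W=W); print(proj(K,W,[.5422,.0889,.068]))
u,v=map(int,proj(K,W,[.5422,.0889,.068]))
u0,v0=max(u-50,0),max(v-50,0); c=cv2.resize(p[v0:v0+100,u0:u0+100],(500,500),interpolation=cv2.INTER_CUBIC); print(u0,v0)
b=np.full((500,800,3),0,np.uint8); b[:,:500]=c; b[:188,500:]=cv2.resize(p,(300,188)); cv2.imwrite("pics/w2.png",b)
E
```

```text
5.575 [0.53935191 0.03349008 0.17038513] [ 0.09118661 -0.9246627  -1.65434612] 0.019652770651626503 [-0.01895985 -0.12271112 -0.09331576]
shift [0.0004 0.0171 0.0122]
jaw now 14.67 twist -0.0057 (tool x down: +twist lowers yaw)
[347.72773604 135.42409272]
297 85
```

View pics/w2.png

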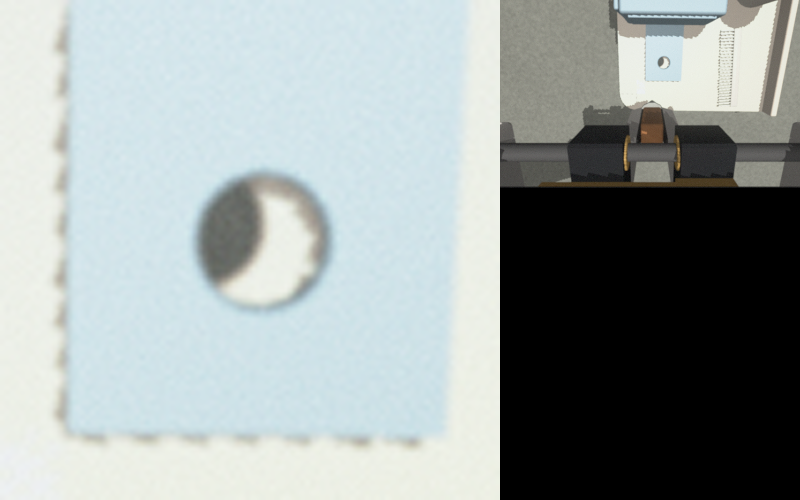

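Drift is held (19.7 mm). In the crop the lug hole is centred at about (350,133) px, and the dark crescent at its left is the shelf hole, so that lies towards shelf -x. Fitting both circles.

```bash
python3 - <<'E'
from h import *
from scipy.optimize import least_squares
S=np.load("w2.npz"); p,K,W=S["p"],S["K"],S["W"]
f=8; c=cv2.resize(p[110:160,320:380],None,fx=f,fy=f,interpolation=cv2.INTER_CUBIC)
px=lambda q:(320+(q[0]+.5)/f-.5,110+(q[1]+.5)/f-.5)
g=cv2.cvtColor(c,cv2.COLOR_BGR2HSV).astype(int); V=g[...,2]; Sa=g[...,1]; b=c.astype(int)
blue=(b[...,0]-b[...,2]>9)
n,l,st,ce=cv2.connectedComponentsWithStats((~blue).astype(np.uint8)); 
i=l[int((133-110)*f),int((352-320)*f)]; print(st[i],ce[i])
cn=max(cv2.findContours((l==i).astype(np.uint8),0,1)[0],key=cv2.contourArea)[:,0,:]
P=np.array([onplane(K,W,*px(q),.068)[:2] for q in cn])
r=least_squares(lambda x:np.hypot(*(P-x[:2]).T)-x[2],[*P.mean(0),.01],loss="soft_l1",f_scale=.0003); L=r.x; print("lug",L.round(4))
dk=(b.sum(2)<400)&(l==i)
n,l2,st,ce=cv2.connectedComponentsWithStats(dk.astype(np.uint8)); j=1+st[1:,4].argmax(); print(st[j],ce[j])
cd=max(cv2.findContours((l2==j).astype(np.uint8),0,1)[0],key=cv2.contourArea)[:,0,:]
Q68=np.array([onplane(K,W,*px(q),.068)[:2] for q in cd]); Q=np.array([onplane(K,W,*px(q),.060)[:2] for q in cd])
ins=np.hypot(*(Q68-L[:2]).T)<L[2]-.0018; Q=Q[ins]
for rad in (None,.01):
    r=least_squares(lambda x:np.hypot(*(Q-x[:2]).T)-(rad or x[2]),[*(L[:2]-[.009,0]),.01],loss="soft_l1",f_scale=.0003); X=r.x
    d=X[:2]-L[:2]; print(rad,"shelf",X.round(4),"offset",d.round(4),np.hypot(*d).round(4),np.degrees(np.arctan2(d[1],d[0])).round(1),len(Q),np.sqrt(2*r.cost/len(Q)))
M,t=Rt(); a=np.radians(15); print("in shelf axes",np.array([[np.cos(a),np.sin(a)],[-np.sin(a),np.cos(a)]])@d)
Q=np.array([onplane(K,W,u,v,.068) for u,v in((297+68/5,85+433/5),(297+445/5,85+435/5),(297+69/5,85),)]); print(Q,np.linalg.norm(Q[1]-Q[0]),np.degrees(np.arctan2(*(Q[1]-Q[0])[1::-1])),Q[:2].mean(0)+.03*np.array([-np.sin(a),np.cos(a),0]))
goal([*L[:2],.16],15)
E
```

```text
[  137    81   200   209 32026] [236.44947855 185.98248298]
lug [0.5427 0.091  0.0096]
[  138    91    92   159 10308] [184.06519208 170.70547148]
None shelf [0.5329 0.091  0.0093] offset [-0.0098 -0.    ] 0.0098 -179.7 144 7.39209680819914e-05
0.01 shelf [0.5322 0.091  0.01  ] offset [-0.0106 -0.    ] 0.0106 -179.8 144 9.57416110611553e-05
in shelf axes [-0.01020396  0.00269145]
[[0.52136028 0.05435106 0.068     ]
 [0.57908549 0.06910562 0.068     ]
 [0.50555394 0.11770302 0.068     ]] 0.059581015084011854 14.337816674770195 [0.54245831 0.09070612 0.068     ]
shift [ 0.0102  0.0177 -0.0549]
jaw now 14.65 twist -0.0061 (tool x down: +twist lowers yaw)
```

Call:
servo_tool(increments="0 0 0.004 -0.0182 -0.005; 0 0 0.004 -0.019 0; 0 0.01 0.0044 -0.019 0; 0 0.013 0 0 0; 0 0.012 0 0 0; 0 0 0 0 0; 0 0 0 0 0")

```text
time_s: 6.5
tcp_pos: [0.537, 0.0931, 0.1354]
ee_rot: [-6.8, 90.0, -81.7]
force: [-0.1, 1.0, -1.0]
opening: 0.0197
```

```bash
python3 - <<'E'
from h import *
s=sense();print(s["time_s"],s["tcp_pos"],s["force"],s["opening"],s["torque"])
goal([.5372,.091,.130],15)
a=cam("scene");b=cam("side"); tip=np.array(s["tcp_pos"])-[0,0,.0624]
o=[]
for n,(p,K,W) in zip(("sc","si"),(a,b)):
    u,v=proj(K,W,tip); print(n,u,v,proj(K,W,[.5427,.091,.068]))
    u0,v0=int(u)-25,int(v)-30; print(u0,v0); o.append(cv2.resize(p[v0:v0+50,u0:u0+50],(400,400),interpolation=cv2.INTER_CUBIC))
cv2.imwrite("pics/t3.png",np.hstack(o))
E
```

```text
6.5 [0.53700923 0.09307442 0.13539479] [-0.13194416  1.02113795 -0.97308333] 0.01972922901693859 [-0.02633296 -0.12242862  0.01959384]
shift [ 0.0054 -0.0004  0.0021]
jaw now 15.12 twist 0.0022 (tool x down: +twist lowers yaw)
sc 345.69759559843203 215.27026137143685 [343.04852914 217.20869616]
320 185
si 275.2052191899479 212.3198617228949 [278.00352259 213.7713174 ]
250 182
```

View pics/t3.png

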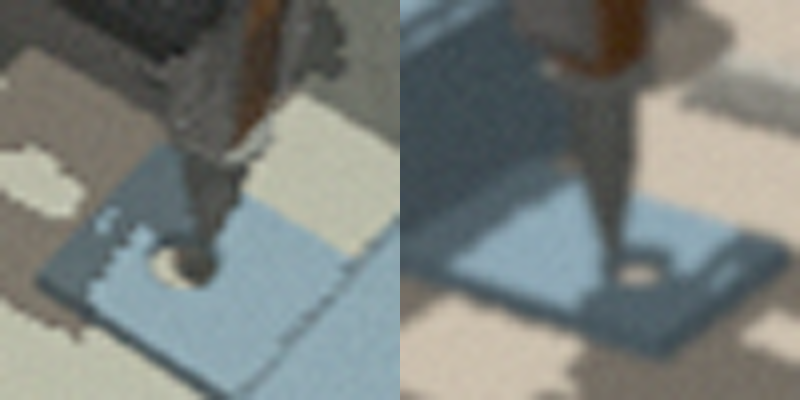

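The tip lies over the lug hole in both views: scene tip (345.6,217) against hole (342.8,218), side tip (276.5,215) against hole (279.6,216). The same bias appears on tip and hole, so I correct 2 mm and descend by feel.

Call:
servo_tool(increments="0 0.003 -0.0004 0.002 0; 0 0.006 0 0 0; 0 0.003 0 0 0; 0 0 0 0 0")

```text
time_s: 7.1
tcp_pos: [0.5375, 0.0917, 0.1233]
ee_rot: [85.8, 90.0, 11.0]
force: [0.9, 0.0, -0.8]
opening: 0.0196
```

Call:
servo_tool(increments="0 0.002 0 0 0; 0 0.002 0 0 0; 0 0 0 0 0")

```text
time_s: 7.48
tcp_pos: [0.5381, 0.0918, 0.1197]
ee_rot: [88.3, 89.9, 13.5]
force: [4.1, 0.1, -0.2]
opening: 0.0197
```

Call:
servo_tool(increments="0 0.002 0 0 0; 0 0.002 0 0 0; 0 0 0 0 0")

```text
time_s: 7.85
tcp_pos: [0.5375, 0.0915, 0.1155]
ee_rot: [73.9, 90.0, -1.0]
force: [4.3, -0.2, 1.7]
opening: 0.0199
```

Tip is below the shelf top (z≈0.053) with low force, so it has found the shelf hole. Now carry it towards the shelf hole centre (world -x).

Call:
servo_tool(increments="0 0.001 -0.0012 -0.0003 0; 0 0.001 -0.0012 -0.0003 0; 0 0 0 0 0")

```text
time_s: 8.22
tcp_pos: [0.5342, 0.0911, 0.1133]
ee_rot: [-49.1, 90.0, -123.9]
force: [3.6, -1.9, 2.2]
opening: 0.0197
```

Call:
servo_tool(increments="0 0.001 -0.0012 -0.0003 0; 0 0.001 -0.0012 -0.0003 0; 0 0 0 0 0")

```text
time_s: 8.6
tcp_pos: [0.5319, 0.0909, 0.1113]
ee_rot: [-37.8, 89.9, -112.7]
force: [5.2, -2.6, 2.1]
opening: 0.0194
```

Call:
servo_tool(increments="0 0.002 0 0 0; 0 0.002 0 0 0; 0 0.002 0 0 0; 0 0 0 0 0")

```text
time_s: 9.1
tcp_pos: [0.532, 0.0906, 0.1052]
ee_rot: [-32.1, 89.9, -106.9]
force: [5.0, -3.0, 1.9]
opening: 0.02
```

Call:
servo_tool(increments="0 0.002 0 0 0; 0 0.002 0 0 0; 0 0 0 0 0")

```text
time_s: 9.48
tcp_pos: [0.5316, 0.0905, 0.101]
ee_rot: [-53.7, 89.9, -128.5]
force: [4.8, -2.5, -0.5]
opening: 0.0199
```

Call:
servo_tool(increments="0 0.002 0 0 0; 0 0.002 0 0 0; 0 0 0 0 0")

```text
time_s: 9.85
tcp_pos: [0.532, 0.0907, 0.0971]
ee_rot: [-33.8, 89.9, -108.7]
force: [5.2, -2.3, 0.8]
opening: 0.0195
```

Call:
servo_tool(increments="0 0.002 0 0 0; 0 0.001 0 0 0; 0 0 0 0 0")

```text
time_s: 10.22
tcp_pos: [0.5324, 0.0909, 0.0945]
ee_rot: [28.5, 89.9, -46.4]
force: [5.6, -2.4, 2.0]
opening: 0.0196
```

Call:
servo_tool(increments="0 0.002 0 0 0; 0 0.002 0 0 0; 0 0 0 0 0")

```text
time_s: 10.6
tcp_pos: [0.5328, 0.091, 0.0905]
ee_rot: [58.7, 89.9, -16.1]
force: [6.3, -2.3, 1.7]
opening: 0.0201
```

Call:
servo_tool(increments="0 0.002 0 0 0; 0 0.002 0 0 0; 0 0 0 0 0")

```text
time_s: 10.98
tcp_pos: [0.533, 0.0911, 0.0866]
ee_rot: [65.4, 89.9, -9.5]
force: [5.8, -3.2, 2.1]
opening: 0.0197
```

Call:
servo_tool(increments="0 0.002 0 0 0; 0 0.001 0 0 0; 0 0 0 0 0")

```text
time_s: 11.35
tcp_pos: [0.533, 0.0911, 0.0837]
ee_rot: [64.4, 89.9, -10.4]
force: [6.1, -2.2, 4.1]
opening: 0.0199
```

Call:
servo_tool(increments="0 0.0015 0.0003 0 0; 0 0.0015 0 0 0; 0 0 0 0 0")

```text
time_s: 11.72
tcp_pos: [0.5331, 0.0911, 0.0807]
ee_rot: [56.6, 89.9, -18.3]
force: [6.1, -2.8, 4.0]
opening: 0.0198
```

Call:
servo_tool(increments="0 0.0012 0.0003 0 0; 0 0.001 0 0 0; 0 0 0 0 0")

```text
time_s: 12.1
tcp_pos: [0.5332, 0.0911, 0.0786]
ee_rot: [41.5, 89.9, -33.4]
force: [4.9, -2.7, 4.5]
opening: 0.0197
```

Almost seated; feel for the collar stop.

Call:
servo_tool(increments="0 0.0007 0.0003 0 0; 0 0.0007 0 0 0; 0 0 0 0 0")

```text
time_s: 12.48
tcp_pos: [0.5332, 0.0911, 0.0781]
ee_rot: [23.8, 89.9, -51.0]
force: [2.9, -2.9, 14.3]
opening: 0.0194
```

Collar seated: Fz jumps to 14 N at TCP 0.0781 (expected 0.0784). Relax the side force and withdraw.

Call:
servo_tool(increments="0 -0.0015 0.0004 0.0006 0; 0 -0.002 0 0 0; 0 0 0 0 0")

```text
time_s: 12.85
tcp_pos: [0.5332, 0.0911, 0.0796]
ee_rot: [-107.7, 90.0, 177.5]
force: [5.1, -2.1, -1.6]
opening: 0.0196
```

Call:
servo_tool(increments="0 -0.005 0 0 0; 0 -0.01 0 0 0; 0 -0.015 0 0 0; 0 -0.02 0 0 0; 0 -0.02 0 0 0; 0 -0.02 0 0 0; 0 0 0 0 0")

```text
time_s: 13.72
tcp_pos: [0.532, 0.0919, 0.171]
ee_rot: [-118.3, 89.9, 166.9]
force: [0.0, -1.1, -0.6]
opening: 0.0197
```

Call:
servo_tool(increments="0 0 0 0.03 0; 0 0 0 0.03 0; 0 0 0 0 0; 0 0 0 0 0")

```text
time_s: 14.22
tcp_pos: [0.5476, 0.0346, 0.1695]
ee_rot: [-123.3, 89.8, 161.9]
force: [-0.2, 0.8, -2.1]
opening: 0.0199
```

```bash
cat > lug.py <<'E'
from h import *
from scipy.optimize import least_squares
p,K,W=cam("wrist"); np.savez("w3.npz",p=p,K=K,W=W)
u,v=map(int,proj(K,W,[.5335,.091,.068])); print(u,v)
c=p[v-40:v+40,u-40:u+40]; cv2.imwrite("pics/l3.png",cv2.resize(c,(560,560),interpolation=cv2.INTER_CUBIC))
f=8; c=cv2.resize(c,None,fx=f,fy=f,interpolation=cv2.INTER_CUBIC).astype(int)
m=(c[...,0]-c[...,2]<=9)|(c.sum(2)<400)
n,l,st,ce=cv2.connectedComponentsWithStats(m.astype(np.uint8)); i=l[40*f,40*f]; print(st[i])
cn=max(cv2.findContours((l==i).astype(np.uint8),0,1)[0],key=cv2.contourArea)[:,0,:]
P=np.array([onplane(K,W,u-40+(q[0]+.5)/f-.5,v-40+(q[1]+.5)/f-.5,.068)[:2] for q in cn])
r=least_squares(lambda x:np.hypot(*(P-x[:2]).T)-x[2],[*P.mean(0),.01],loss="soft_l1",f_scale=.0003); print("lug",r.x.round(4))
E
python3 lug.py; python3 -c "
from h import *
print(sense()['time_s']);goal([.476,-.3035,.17],-7.5)"
```

```text
327 128
[  204   233   203   209 32989]
lug [0.5314 0.0899 0.0097]
14.275
shift [-0.0005 -0.1585  0.3075]
jaw now 15.28 twist 0.3975 (tool x down: +twist lowers yaw)
```

View pics/l3.png

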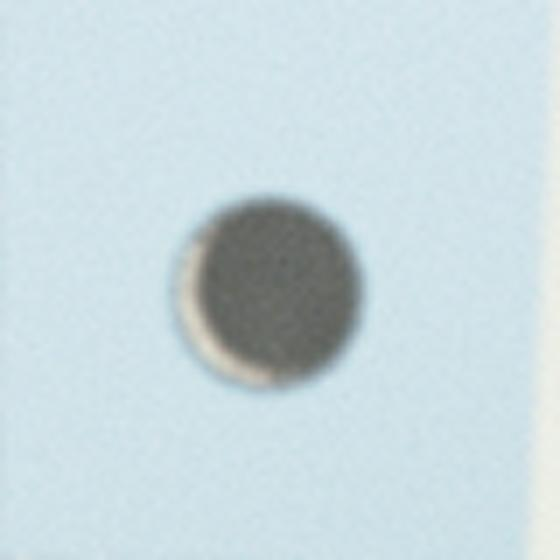

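The hole is now nearly all dark, but a crescent of shelf (~2 mm) remains at lower left. Pulling the drift out dragged the lug slightly past centre, so I measure the residual and redo the insertion better centred.

```bash
cat > off.py <<'E'
from h import *
from scipy.optimize import least_squares
import sys
S=np.load("w3.npz"); p,K,W=S["p"],S["K"],S["W"]; L=np.array(eval(sys.argv[1]))
u,v=map(int,proj(K,W,[*L,.068])); f=8
c=cv2.resize(p[v-25:v+25,u-25:u+25],None,fx=f,fy=f,interpolation=cv2.INTER_CUBIC).astype(int)
d=(c.sum(2)<400).astype(np.uint8); n,l,st,ce=cv2.connectedComponentsWithStats(d); i=l[25*f,25*f]
cn=max(cv2.findContours((l==i).astype(np.uint8),0,1)[0],key=cv2.contourArea)[:,0,:]
pr=lambda z:np.array([onplane(K,W,u-25+(q[0]+.5)/f-.5,v-25+(q[1]+.5)/f-.5,z)[:2] for q in cn])
Q68,Q=pr(.068),pr(.060); Q=Q[np.hypot(*(Q68-L).T)<.0097-.0007]
r=least_squares(lambda x:np.hypot(*(Q-x).T)-.0098,L,loss="soft_l1",f_scale=.0003)
print(len(Q),"shelf",r.x.round(4),"shelf-lug",(r.x-L).round(4),np.sqrt(2*r.cost/len(Q)))
E
python3 off.py "[.5314,.0899]"; python3 -c "
from h import *
goal([.5340,.091,.135],15)"
```

```text
213 shelf [0.5334 0.0914] shelf-lug [0.002  0.0015] 0.00012653157523968034
shift [ 0.0348  0.0014 -0.0577]
jaw now 15.28 twist 0.0048 (tool x down: +twist lowers yaw)
```

Call:
servo_tool(increments="0 0.005 0.001 -0.019 0.005; 0 0.015 0 -0.019 0; 0 0.015 0 -0.0192 0; 0 0 0 0 0; 0 0 0 0 0")

```text
time_s: 14.9
tcp_pos: [0.5355, 0.0888, 0.1357]
ee_rot: [22.7, 90.0, -52.4]
force: [-0.2, -0.5, -1.4]
opening: 0.0199
```

```bash
python3 -c "
from h import *
s=sense();print(s['time_s'],s['tcp_pos'],s['force'])
goal([.5336,.0914,.11],15)"
```

```text
14.9 [0.53548971 0.08883234 0.13566249] [-0.23753205 -0.53038012 -1.41783873]
shift [ 0.0257 -0.0012 -0.003 ]
jaw now 14.93 twist -0.0013 (tool x down: +twist lowers yaw)
```

Call:
servo_tool(increments="0 0.008 -0.0012 -0.003 0; 0 0.009 0 0 0; 0 0.008 0 0 0; 0 0 0 0 0")

```text
time_s: 15.4
tcp_pos: [0.5328, 0.0911, 0.1094]
ee_rot: [-90.0, 89.9, -165.2]
force: [-0.3, 0.1, -1.8]
opening: 0.0198
```

Call:
servo_tool(increments="0 0.004 0 0 0; 0 0.004 0 0 0; 0 0 0 0 0")

```text
time_s: 15.78
tcp_pos: [0.5331, 0.0914, 0.102]
ee_rot: [-88.4, 90.0, -163.5]
force: [1.0, 0.2, -1.2]
opening: 0.0202
```

Call:
servo_tool(increments="0 0.003 0 0 0; 0 0.003 0 0 0; 0 0 0 0 0")

```text
time_s: 16.15
tcp_pos: [0.5332, 0.0915, 0.0961]
ee_rot: [-88.0, 90.0, -163.1]
force: [0.4, -0.6, -0.9]
opening: 0.0204
```

Call:
servo_tool(increments="0 0.003 0 0 0; 0 0.003 0 0 0; 0 0 0 0 0")

```text
time_s: 16.52
tcp_pos: [0.5332, 0.0913, 0.09]
ee_rot: [-77.5, 90.0, -152.6]
force: [-0.2, 0.0, -2.1]
opening: 0.0197
```

Call:
servo_tool(increments="0 0.003 0 0 0; 0 0.003 0 0 0; 0 0 0 0 0")

```text
time_s: 16.9
tcp_pos: [0.5333, 0.0912, 0.084]
ee_rot: [-50.7, 90.0, -125.8]
force: [0.3, -1.5, -1.8]
opening: 0.0198
```

Call:
servo_tool(increments="0 0.003 0 0 0; 0 0.001 0 0 0; 0 0 0 0 0")

```text
time_s: 17.27
tcp_pos: [0.5334, 0.0911, 0.0803]
ee_rot: [-24.3, 90.0, -99.4]
force: [-0.4, -3.1, -0.1]
opening: 0.02
```

Call:
servo_tool(increments="0 0.0015 0 0 0; 0 0.001 0 0 0; 0 0 0 0 0")

```text
time_s: 17.65
tcp_pos: [0.5335, 0.0911, 0.0782]
ee_rot: [6.2, 90.0, -68.9]
force: [-1.3, -4.0, 6.5]
opening: 0.02
```

Call:
servo_tool(increments="0 0.0006 0 0 0; 0 0 0 0 0")

```text
time_s: 17.9
tcp_pos: [0.5336, 0.0911, 0.0782]
ee_rot: [22.3, 89.9, -52.8]
force: [-2.9, -5.4, 11.0]
opening: 0.0198
```

Call:
servo_tool(increments="0 -0.0008 -0.0005 0.0005 0; 0 -0.0005 0 0 0; 0 0 0 0 0")

```text
time_s: 18.27
tcp_pos: [0.5334, 0.0911, 0.0784]
ee_rot: [109.7, 90.0, 34.6]
force: [0.9, -2.7, -1.6]
opening: 0.0201
```

Call:
servo_tool(increments="0 -0.002 0 0.0004 0; 0 -0.003 0 0 0; 0 0 0 0 0")

```text
time_s: 18.65
tcp_pos: [0.5333, 0.0912, 0.0839]
ee_rot: [129.1, 89.9, 54.1]
force: [1.3, 0.1, -0.1]
opening: 0.02
```

Call:
servo_tool(increments="0 -0.006 0 0 0; 0 -0.01 0 0 0; 0 -0.02 0 0 0; 0 -0.02 0 0 0; 0 -0.02 0 0 0; 0 -0.01 0 0.02 0; 0 0 0 0.04 0; 0 0 0 0 0; 0 0 0 0 0")

```text
time_s: 19.77
tcp_pos: [0.548, 0.0333, 0.1698]
ee_rot: [-165.1, 89.9, 119.8]
force: [-0.3, 0.8, -0.4]
opening: 0.0195
```

```bash
python3 lug.py
```

```text
326 127
[  207   227   204   207 33081]
lug [0.5316 0.0898 0.0097]
```

The lug is unchanged, since the drift seated almost force-free. The crescent shows the lug still within the drift's play but about 1–2 mm short towards (+x,+y). I go in once more and nudge it that way with the shank, collar just clear of the lug.

Call:
servo_tool(increments="0 0.01 0.0002 -0.02 0; 0 0.015 0 -0.02 0; 0 0.02 0 -0.0195 0; 0 0.01 0 0 0; 0 0.004 0 0 0; 0 0 0 0 0")

```text
time_s: 20.58
tcp_pos: [0.5337, 0.0893, 0.1106]
ee_rot: [6.1, 90.0, -69.1]
force: [-0.4, 0.7, -0.2]
opening: 0.0198
```

```bash
python3 -c "
from h import *
s=sense();print(s['time_s'],s['tcp_pos'],s['force'])
goal([.5334,.0912,.08],15)"
```

```text
20.575 [0.53374334 0.08932665 0.11061018] [-0.42345811  0.68791436 -0.21055678]
shift [ 0.0306  0.0001 -0.0019]
jaw now 14.83 twist -0.0029 (tool x down: +twist lowers yaw)
```

Call:
servo_tool(increments="0 0.004 0 -0.0018 0; 0 0.006 0 0 0; 0 0.006 0 0 0; 0 0.005 0 0 0; 0 0 0 0 0")

```text
time_s: 21.2
tcp_pos: [0.5331, 0.0914, 0.0891]
ee_rot: [-32.1, 90.0, -107.2]
force: [0.7, -1.0, -1.7]
opening: 0.0197
```

Call:
servo_tool(increments="0 0.004 0 0 0; 0 0.004 0 0 0; 0 0 0 0 0")

```text
time_s: 21.58
tcp_pos: [0.5333, 0.0913, 0.0812]
ee_rot: [19.0, 90.0, -56.1]
force: [1.7, -3.2, -3.4]
opening: 0.0193
```

Call:
servo_tool(increments="0 0.0005 0.0008 -0.0004 0; 0 0 0.0006 -0.0004 0; 0 0 0 0 0")

```text
time_s: 21.95
tcp_pos: [0.5334, 0.0915, 0.081]
ee_rot: [-51.8, 89.8, -126.9]
force: [0.3, -5.8, 0.8]
opening: 0.0198
```

Call:
servo_tool(increments="0 0 0.0008 -0.0004 0; 0 0 0.0006 -0.0004 0; 0 0 0 0 0; 0 0 0 0 0")

```text
time_s: 22.45
tcp_pos: [0.5335, 0.0919, 0.0808]
ee_rot: [-62.1, 89.7, -137.2]
force: [-2.2, -6.3, 1.6]
opening: 0.02
```

Call:
servo_tool(increments="0 0 0.0006 0 0; 0 0 0.0004 0 0; 0 0 0 0 0; 0 0 0 0 0")

```text
time_s: 22.95
tcp_pos: [0.5339, 0.0923, 0.0807]
ee_rot: [-68.9, 89.7, -144.0]
force: [-2.5, -6.3, 3.2]
opening: 0.02
```

Call:
servo_tool(increments="0 0 0.0006 0.0002 0; 0 0 0.0006 0.0002 0; 0 0 0 0 0; 0 0 0 0 0")

```text
time_s: 23.45
tcp_pos: [0.5346, 0.0925, 0.0805]
ee_rot: [-75.4, 89.6, -150.6]
force: [-3.6, -5.3, 1.8]
opening: 0.0198
```

Call:
servo_tool(increments="0 -0.0005 -0.001 0.0009 0; 0 -0.001 0 0 0; 0 0 0 0 0")

```text
time_s: 23.82
tcp_pos: [0.5347, 0.0924, 0.0819]
ee_rot: [-84.8, 89.7, -159.9]
force: [-3.4, -5.0, -3.1]
opening: 0.0195
```

Call:
servo_tool(increments="0 -0.003 -0.0005 0.0003 0; 0 -0.01 0 0 0; 0 -0.02 0 0 0; 0 -0.02 0 0 0; 0 -0.02 0 0 0; 0 -0.016 0 0.02 0; 0 0 0 0.04 0; 0 0 0 0 0; 0 0 0 0 0")

```text
time_s: 24.95
tcp_pos: [0.5532, 0.0368, 0.1727]
ee_rot: [110.6, 89.7, 35.6]
force: [0.4, -0.1, -0.9]
opening: 0.0199
```

```bash
python3 lug.py; python3 -c "
from h import *
s=sense();print(s['time_s'],s['tcp_pos'],s['force']); M,t=Rt(); print(M.round(4)[:,0])
goal([.476,-.3035,.17],-7.5)"
```

```text
318 129
[  223   224   200   202 31233]
lug [0.5327 0.0912 0.0095]
25.0 [0.55271528 0.03705021 0.17239953] [-0.10939526  0.11186612 -1.75749971]
[ 0.0028  0.0023 -1.    ]
shift [ 0.0014 -0.1623  0.3091]
jaw now 15.01 twist 0.3928 (tool x down: +twist lowers yaw)
```

View pics/l3.png

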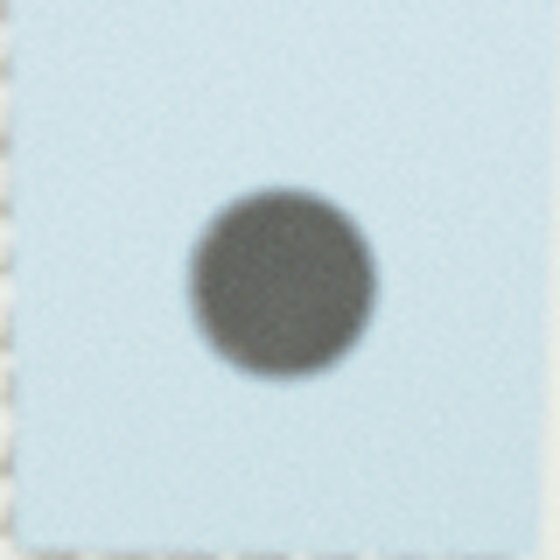

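Holes now fully in line: the disc at crop (283,283) is wholly dark. Now return the drift to its socket.

Call:
servo_tool(increments="0 -0.02 -0.0232 0.0442 0; 0 0 -0.0232 0.0442 0; 0 0 -0.0232 0.0442 0; 0 0 -0.0232 0.0442 0; 0 0 -0.0232 0.0442 0; 0 0 -0.0232 0.0442 0; 0 0 -0.0231 0.0439 0; 0 0 0 0 0.131; 0 0 0 0 0.131; 0 0 0 0 0.131; 0 0 0 0 0; 0 0 0 0 0")

```text
time_s: 26.5
tcp_pos: [0.4751, -0.3048, 0.1916]
ee_rot: [113.5, 90.0, 16.0]
force: [-0.2, -0.2, -0.9]
opening: 0.0201
```

```bash
python3 -c "
from h import *
s=sense();print(s['time_s'],s['tcp_pos'],s['force'])
goal([.4764,-.3031,.135],-7.5)"
```

```text
26.5 [ 0.47514947 -0.30479185  0.19164804] [-0.23053571 -0.24010872 -0.94953896]
shift [ 0.0566  0.001  -0.0018]
jaw now -7.4 twist 0.0017 (tool x down: +twist lowers yaw)
```

Call:
servo_tool(increments="0 0.02 0.001 -0.0018 0; 0 0.02 0 0 0; 0 0.02 0 0 0; 0 0.012 0 0 0; 0 0 0 0 0")

```text
time_s: 27.12
tcp_pos: [0.4753, -0.3036, 0.1189]
ee_rot: [-124.0, 89.9, 138.4]
force: [-0.4, 0.2, -1.9]
opening: 0.0199
```

```bash
python3 -c "
from h import *
s=sense();print(s['time_s'],s['tcp_pos'],s['force'])
goal([.4764,-.3031,.069],-7.5)"
```

```text
27.125 [ 0.47533522 -0.30362592  0.11887389] [-0.3857233   0.24095221 -1.88077549]
shift [ 0.0499  0.001  -0.0006]
jaw now -7.57 twist -0.0012 (tool x down: +twist lowers yaw)
```

Call:
servo_tool(increments="0 0.01 0.001 -0.0006 0; 0 0.015 0 0 0; 0 0.012 0 0 0; 0 0 0 0 0")

```text
time_s: 27.62
tcp_pos: [0.4763, -0.3032, 0.0814]
ee_rot: [-117.9, 89.9, 144.5]
force: [0.5, -0.3, 0.0]
opening: 0.0199
```

Call:
servo_tool(increments="0 0.006 0 0 0; 0 0.005 0 0 0; 0 0 0 0 0")

```text
time_s: 28.0
tcp_pos: [0.4766, -0.3035, 0.0712]
ee_rot: [-114.7, 90.0, 147.6]
force: [0.1, -0.6, -1.5]
opening: 0.0199
```

Call:
servo_tool(increments="0 0.0015 0 0 0; 0 0.001 0 0 0; 0 0 0 0 0; 0.6 0 0 0 0; 0.6 0 0 0 0; 0.6 0 0 0 0; 0.6 0 0 0 0; 0.6 0 0 0 0")

```text
time_s: 29.0
tcp_pos: [0.4767, -0.3036, 0.069]
ee_rot: [83.3, 90.0, -14.3]
force: [-0.4, 0.9, 0.4]
opening: 0.0567
```

Call:
servo_tool(increments="0.6 -0.02 0 0 0; 0.6 -0.03 0 0 0; 0.6 -0.03 0 0 0; 0.6 0 0 -0.045 0; 0.6 0 0 -0.045 0; 0.6 0 0 0 0; 0.6 0 0 0 0")

```text
time_s: 29.88
tcp_pos: [0.4886, -0.2151, 0.1491]
ee_rot: [2.4, 90.0, -95.2]
force: [0.5, -1.4, -0.1]
opening: 0.0565
```

```bash
python3 - <<'E'
from h import *
s=sense();print(s['time_s'],s['tcp_pos'],s['force'],s['opening'])
p,K,W=cam("wrist"); cv2.imwrite("pics/w4.png",p)
goal([.4878,-.2143,.065],-7.5)
print(proj(K,W,[.4878,-.2143,.102]),proj(K,W,[.476,-.3035,.112]))
a=cam("scene"); q=a[0][80:180,200:340]; cv2.imwrite("pics/s4.png",np.vstack([cv2.resize(q,(640,457),interpolation=cv2.INTER_CUBIC)[100:300],p]))
E
```

```text
29.875 [ 0.48855511 -0.21511272  0.14905055] [ 0.46302348 -1.39182596 -0.08920099] 0.0564823046418278
shift [ 0.084  -0.0008 -0.0014]
jaw now -7.71 twist -0.0036 (tool x down: +twist lowers yaw)
[325.49144944 220.1012847 ] [325.72125825 349.99063958]
```

View pics/s4.png

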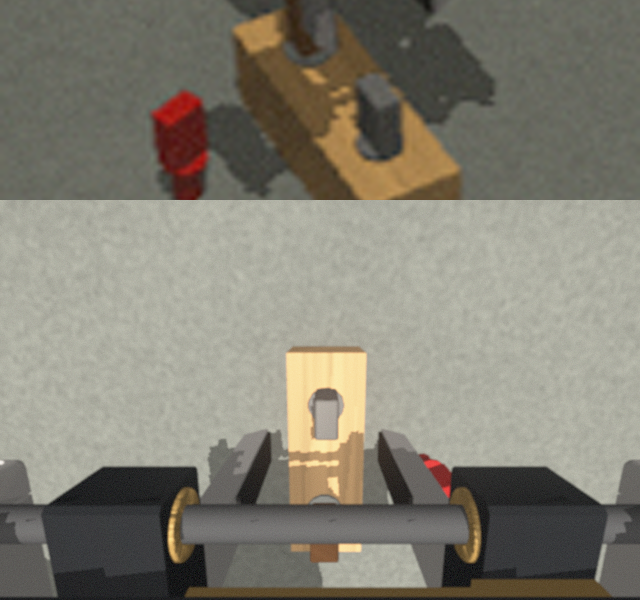

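Drift stands in its socket, collar on the stand. The bolt wing at wrist (326,220) matches the prediction. Grasp it.

Call:
servo_tool(increments="0.6 0.03 -0.0006 -0.001 -0.003; 0.6 0.03 0 0 0; 0.6 0.024 0 0 0; 0.6 0 0 0 0; 0 0 0 0 0; 0 0 0 0 0; 0 0 0 0 0; 0 0 0 0 0; 0 0 0 0 0; 0 0 0 0 0; 0 0 0 0 0", force=25)

```text
time_s: 31.35
tcp_pos: [0.4885, -0.2134, 0.0654]
ee_rot: [73.0, 90.0, -24.4]
force: [-1.0, 0.2, 5.0]
opening: 0.0158
```

Call:
servo_tool(increments="0 -0.01 0 0 0; 0 -0.03 0 0 0; 0 -0.04 0 0 0; 0 -0.02 0 0 0; 0 0 0 0 0")

```text
time_s: 31.98
tcp_pos: [0.489, -0.2137, 0.1665]
ee_rot: [74.8, 89.8, -22.7]
force: [-0.5, 0.0, -1.0]
opening: 0.0157
```

```bash
python3 -c "
from h import *
s=sense();print(s['time_s'],s['tcp_pos'],s['force'],s['opening'])
goal([.5342,.0920,.165],15)"
```

```text
31.975 [ 0.48899592 -0.21368534  0.16652191] [-0.54628354  0.03785276 -1.02340808] 0.015687404779524145
shift [ 0.0013  0.0051 -0.309 ]
jaw now -7.47 twist -0.3921 (tool x down: +twist lowers yaw)
```

Call:
servo_tool(increments="0 0 0.0007 -0.0442 0; 0 0 0.0007 -0.0442 0; 0 0 0.0007 -0.0442 0; 0 0 0.0007 -0.0442 0; 0 0 0.0007 -0.0442 0; 0 0 0.0007 -0.0442 0; 0 0 0.0007 -0.0438 0; 0 0 0 0 -0.131; 0 0 0 0 -0.131; 0 0 0 0 -0.13; 0 0 0 0 0; 0 0 0 0 0")

```text
time_s: 33.48
tcp_pos: [0.5326, 0.0923, 0.1643]
ee_rot: [-96.9, 89.9, -172.0]
force: [0.6, 0.5, -0.8]
opening: 0.0162
```

```bash
python3 -c "
from h import *
s=sense();print(s['time_s'],s['tcp_pos'],s['force'],s['opening'])
goal([.5342,.0920,.11],15)"
```

```text
33.475 [0.53261795 0.09226494 0.16434304] [ 0.56879492  0.4744742  -0.80639471] 0.016163361879516256
shift [0.0543 0.0015 0.0007]
jaw now 14.88 twist -0.0021 (tool x down: +twist lowers yaw)
```

Call:
servo_tool(increments="0 0.02 0.0013 0.0006 0; 0 0.02 0 0 0; 0 0.014 0 0 0; 0 0 0 0 0")

```text
time_s: 33.98
tcp_pos: [0.5337, 0.0921, 0.1101]
ee_rot: [-90.9, 89.9, -165.9]
force: [0.0, 0.7, 1.0]
opening: 0.0162
```

Call:
servo_tool(increments="0 0.003 0.0002 0 0; 0 0.003 0 0 0; 0 0 0 0 0")

```text
time_s: 34.35
tcp_pos: [0.5348, 0.0922, 0.1052]
ee_rot: [73.3, 90.0, -1.7]
force: [-0.5, -0.8, -0.2]
opening: 0.016
```

Call:
servo_tool(increments="0 0.003 0 0 0; 0 0.003 0 0 0; 0 0 0 0 0")

```text
time_s: 34.72
tcp_pos: [0.5345, 0.0922, 0.0987]
ee_rot: [-93.6, 90.0, -168.6]
force: [0.4, 0.8, -0.2]
opening: 0.0159
```

Call:
servo_tool(increments="0 0.003 0 0 0; 0 0.003 0 0 0; 0 0 0 0 0")

```text
time_s: 35.1
tcp_pos: [0.5345, 0.0922, 0.0927]
ee_rot: [-91.8, 90.0, -166.8]
force: [-0.4, -0.1, -0.4]
opening: 0.016
```

Call:
servo_tool(increments="0 0.003 0 0 0; 0 0.003 0 0 0; 0 0 0 0 0")

```text
time_s: 35.48
tcp_pos: [0.5345, 0.0922, 0.0867]
ee_rot: [-89.4, 90.0, -164.4]
force: [0.1, 0.5, -0.1]
opening: 0.0156
```

Call:
servo_tool(increments="0 0.003 0 0 0; 0 0.003 0 0 0; 0 0 0 0 0")

```text
time_s: 35.85
tcp_pos: [0.5345, 0.0922, 0.0807]
ee_rot: [-93.3, 90.0, -168.2]
force: [0.0, -0.5, 0.1]
opening: 0.0156
```

Call:
servo_tool(increments="0 0.002 0 0 0; 0 0.001 0 0 0; 0 0 0 0 0")

```text
time_s: 36.22
tcp_pos: [0.5346, 0.0922, 0.0779]
ee_rot: [-80.8, 90.0, -155.8]
force: [0.5, -0.9, -0.2]
opening: 0.0159
```

Free entry. Last ~2.5 mm to seat (expected TCP 0.0754).

Call:
servo_tool(increments="0 0.0015 0 0 0; 0 0.001 0 0 0; 0 0 0 0 0")

```text
time_s: 36.6
tcp_pos: [0.5347, 0.0923, 0.0754]
ee_rot: [-95.6, 90.0, -170.6]
force: [0.1, -0.1, -0.7]
opening: 0.0157
```

Call:
servo_tool(increments="0 0.0006 0 0 0; 0 0 0 0 0")

```text
time_s: 36.85
tcp_pos: [0.5347, 0.0923, 0.0753]
ee_rot: [53.7, 90.0, -21.3]
force: [-0.4, 0.9, 4.9]
opening: 0.016
```

Call:
servo_tool(increments="0 0.0004 0 0 0; 0 0 0 0 0; 0.5 -0.0005 0 0 0; 0.5 0 0 0 0; 0.5 0 0 0 0; 0.5 0 0 0 0; 0.5 0 0 0 0; 0.5 -0.02 0 0 0; 0.5 -0.04 0 0 0; 0.5 -0.04 0 0 0; 0.5 0 0 0.03 0; 0.5 0 0 0.05 0; 0.5 0 0 0 0; 0.5 0 0 0 0")

```text
time_s: 38.6
tcp_pos: [0.5552, 0.0155, 0.1749]
ee_rot: [-173.0, 90.0, 112.0]
force: [0.2, 0.4, -0.1]
opening: 0.0469
```

```bash
python3 - <<'E'
from h import *
s=sense();print(s['time_s'],s['tcp_pos'],s['force'],s['opening'])
p,K,W=cam("wrist"); a,Ka,Wa=cam("scene"); b,Kb,Wb=cam("side")
g=lambda i,u,v,w,h,W2,H2: cv2.resize(i[v:v+h,u:u+w],(W2,H2),interpolation=cv2.INTER_CUBIC)
cv2.imwrite("pics/f5.png",np.vstack([np.hstack([g(p,200,60,240,180,400,300),g(b,240,180,80,60,400,300)]),np.hstack([g(a,225,90,100,75,400,300),g(a,250,180,204,153,400,300)])]))
E
```

```text
38.6 [0.55516565 0.01552125 0.17491798] [ 0.15694321  0.375184   -0.05699231] 0.04694927233624463
```

View pics/f5.png

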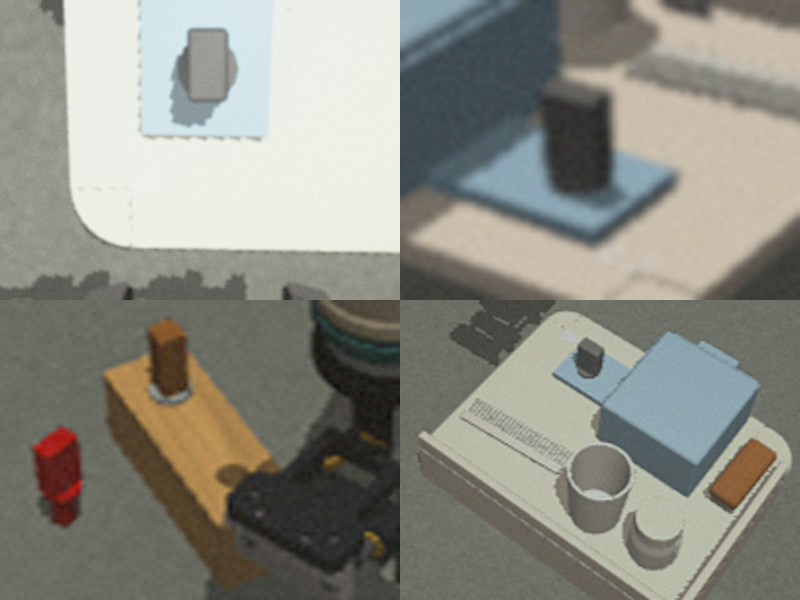

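The final view shows the bolt upright with its flange flat on the lug, the drift standing in its socket, and the toiletries and red look-alike where they were. The gripper is clear, so I hand in.

```bash
python3 -c "
from h import *
print(close_job())"
```

```text
the job is handed in; nothing more can be done
None
```

The job is done and handed in at about 39 s of the 72 s allowed. I lined up the holes with the drift, stood it back in its stand socket, and pushed the grey bolt through both holes.

- **Finding the hole:** the shelf hole, seen through the lug hole, lay about 10 mm off towards -x. I felt for it with the drift tip and worked the drift down until the collar sat on the lug. The highest push I read was about 15 N.
- **A correction:** the wrist camera showed the lug about 2 mm out of line after the first pull-out, and seating the drift a second time did not change it. A third insertion, with the collar held just clear of the lug, nudged the lug about 1 mm towards +x and +y. The hole then looked fully clear. I did not seat the collar again after that.
- **Final checks:**
  - The bolt entered with almost no force and seated at the expected height, with about 5 N on contact.
  - It stands upright with its flange flat on the lug, and the drift hangs by its collar in the stand.
  - The toiletries and the red look-alike look unmoved, and the gripper is clear.
- **A disagreement:** camera and arm positions for the lug differed by 1 to 2 mm, about the stated camera accuracy. I relied on contact and the view through the hole instead.

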